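Present the hold-down roller arm over its cradle

ROBOT

A 6-joint arm with a two-finger parallel gripper is mounted at the origin on the work surface. World frame = base frame: x ahead of the robot, y to its left, z up, the work surface at z = 0. Lengths are in m, angles in degrees, forces in N, time in s.
With the tool pointing down it reaches from about 0.325 to 0.85 m from the base axis. Payload 15.5 kg.
Tool frame: the origin (TCP) lies at the very end of the fingers, on their centre line; the grasp point (between the pads) lies arm.grip_depth behind it (arm.grip_depth is the distance from the TCP to the grasp point, in m); z points along the fingers, y is the line along which they close (so a half turn about z gives the same grasp; the last joint's range is limited). The gripper opens to 91 mm and grips with 3 to 60 N. Pads are 32 mm wide; open, the fingers measure 118 mm over their backs; the gripper's body (76 mm by 178 mm) begins 60 mm behind the grasp point.
Start: joints at [-71.935, 28.281, 77.091, -0, 74.628, -5.472], TCP at [0.25, -0.573, 0.214] pointing down, gripper open.
Joint ranges: [-166.48, 166.48], [-47.26, 123.95], [12.59, 153.08], [-70.14, 250.14], [6.76, 159.57], [-176.63, 176.63]. Speed limits (degrees/s): [108.29, 108.29, 147.25, 172.46, 172.46, 172.46].

INTERFACE

Orientations are given as a 3x3 rotation matrix whose columns are the frame's x, y, z axes.
In Python, from rig import arm gives the robot as it stands. Calls block until the motion is done:
- arm.move_to(position, orientation): joint-space move of the TCP to a pose.
- arm.move_l(position, orientation=None, feed=0.15): straight line of the TCP; orientation=None keeps the orientation; feed is the mean speed in m/s.
- arm.move_joints(angles): joint-space move.
- arm.grip(opening): finger opening in m; the grip force is fixed at half the most; returns when the fingers have stopped.
- arm.sleep(seconds).
- arm.solve_ik(position, orientation): joint angles nearest the present ones, or None.
- arm.snapshot(name): name is "scene" or "top"; returns the picture (400x640x3 uint8, red, green, blue); there is no depth.
- arm.get_calibration(name): a dict with "intrinsics" (3x3 intrinsics, pixels), "k1" (the pictures are not rectified: a ray, as slopes to the right and down, at radius r is drawn at 1 + k1 r^2 times it, then the intrinsics apply), "cam_to_world" (4x4, takes a point from camera to world coordinates). Camera axes: x right, y down, z forward; pixel columns grow to the right and rows downward; lengths in m; the calibration is good to about 2 mm. A picture is of the moment at which its call begins. get_calibration takes no time and is no camera call.
A pose or a line that the arm cannot do raises arm.Unreachable and nothing moves.
- arm.sign_off(): hands the job in; it is judged then, once.
Readings, each from a call of its own:
- arm.current_t(): time.
- arm.current_joint_positions(): joint angles.
- arm.current_dq(): joint speeds.
- arm.current_tau(): joint torques, N m.
- arm.current_ee_pos(): TCP position.
- arm.current_tool_rot(): TCP orientation.
- arm.current_force(): force on the tool from outside, world axes, zero at the start.
- arm.current_torque(): the same for the moment, N m.
- arm.current_width(): finger opening in m.
- arm.current_grasp_force(): force on a finger pad.
Only numpy, scipy, OpenCV 4.12 (cv2) and the standard library are available. Lean on these libraries where they do the work, as an engineer would, in place of code of your own. Each camera call takes 0.05 s, during which the arm holds its last target. There are 200 camera calls.

TASK

Push the cradle carriage along its slide until the spring detent snaps in and it is fully home. Then pick up the roller arm by its balance point and hold it level about 5 cm above the cradle, balance point over the cradle's middle, bar in line with the slots and the roller end at the detent plunger's side, so that a colleague can fit its pin. Finish while still holding it there, clear of the fixture, and leave the three rod offcuts where they stand.

Things in the scene. Friction and masses are not known exactly. Their poses are not given: they have to be found in the camera images.
- slide_base: Fixed slide fixture: grey base plate, 20 mm high; origin on the bench below the slide's centre line at mid-length; the plate reaches 60 mm to -x, 92 mm to +x, 135 mm either way in y. The carriage runs along its +y. At the +y end a dark end stop (50 mm high, all heights above the bench); on the +x side near the +y end a dark housing (44 mm high) with the detent's ball plunger.
- carriage (a joint): Carriage travel along the base's +y, m: starts at 0 to 0.03, hard stop at 0.100. Friction about 1.5 N; from about 0.085 a bump must press a sprung ball aside (3 to 10 N in all), crest at 0.0915, beyond it the ball holds the carriage home (0.0955 or more). Aluminium block 96 (x) by 90 (y) mm, 25 to 42 mm above the bench, with the cradle on top and an upright push plate at its -y end.
- push_plate (a point): Top middle, on the outer (-y) face, of the carriage's upright push plate: 70 mm wide (x), 8 mm thick (y), standing 24 to 85 mm above the bench, over the base plate (top at 20 mm). Push its outer face towards +y, or pinch it from above and slide it.
- cradle (a point): Middle of the cradle on the carriage, level with the tops of its four cheeks (66 mm above the bench); axes as the base's. Two steel U saddles 60 mm apart in x, each with a slot 26 mm wide (y), 18 mm deep, running along x. It lies 49 mm to +y of the push plate's outer face and moves with the carriage.
- roller_arm: Loose arm lying on the bench: aluminium bar 260 (x) by 20 (y) by 30 mm high with a black roller (64 mm diameter, 44 mm high, axis upright) at its +x end; 0.45 to 0.78 kg. Origin: underside, below the balance point, which is 80 mm from the roller's axis (48 mm from its rim) and 200 mm from the bar's far end. z up. Gripped there across the 20 mm width with 30 N or more it stays level.
- roller (a point): Centre of the roller's top face, 44 mm above the bench as it lies, 80 mm to +x of the arm's balance point.
- offcut_dark: Bystander: dark grey rod offcut standing on end, 55 mm diameter, 55 mm high; origin under its centre. Not to be moved.
- offcut_blue: Bystander: blue rod offcut, 72 mm diameter, 40 mm high; origin under its centre. Not to be moved.
- offcut_white: Bystander: white rod offcut standing on end, 60 mm diameter, 60 mm high; origin under its centre. Not to be moved.

How it is judged (in metres and radians):
On the way, in this order (a step that is already met when the one before it is completed fails the run):
1. the carriage is pushed home, past the detent (value of joint carriage above 0.0955 m), for 0.2 s.
2. the arm is off the bench, gripped near its balance point, the carriage still home (value of joint carriage above 0.0955 m and height (world z) of roller_arm above 0.05 m and contact force between the fingers and roller_arm above 1 N and x of the grasp point in the frame of roller_arm between -0.025 and 0.025 m), for 0.2 s.
At the end, for the whole second after the job is handed in: Carriage home (0.0955 or more). Arm in the fingers within 25 mm of its balance point, clear of the fixture, still, level to 0.12 rad, underside 20-100 mm above the cheeks, balance point over the cradle within 25 mm (x), 20 mm (y), in line to 0.17 rad, roller at the plunger (+x) side (value of joint carriage above 0.0955 m and z of roller_arm in the frame of cradle between 0.02 and 0.1 m and x of roller_arm in the frame of cradle between -0.025 and 0.025 m and y of roller_arm in the frame of cradle between -0.02 and 0.02 m and angle between the x axis of roller_arm and the x axis of cradle, either way round below 0.17 rad and x of roller in the frame of cradle above 0.03 m and angle between roller_arm's own z axis and vertical below 0.12 rad and x of the grasp point in the frame of roller_arm between -0.025 and 0.025 m and contact force between the fingers and roller_arm above 1 N and contact force between roller_arm and slide_base below 0.2 N and linear speed of roller_arm below 0.03 m/s and angular speed of roller_arm below 0.3 rad/s); the arm keeps its last pose, push and grip.
It fails at once if the dark offcut is moved (distance of offcut_dark from where it was at the start of the episode above 0.02 m).
It fails at once if the blue offcut is moved (distance of offcut_blue from where it was at the start of the episode above 0.02 m).
It fails at once if the white offcut is moved (distance of offcut_white from where it was at the start of the episode above 0.02 m).
It also fails if it takes over 64 s, if anything falls off the work surface, if the arm or the gripper's body presses on something with over 40 N, if the wrist force passes 120 N, or if a joint passes its speed limit or range.

## Working session

There is one attempt and no reset: what is moved stays moved. The work goes in short steps, each a Python script; the robot and the scene stay as the last script left them, time stands still between calls to the robot, and variables do not carry over. Pictures are saved under pics/ and viewed, at most 10 in all, crops included, and the job is handed in when it is done.

```bash
mkdir -p pics; ls; python3 - <<'E'
from rig import arm
import cv2
for n in("top","scene"):
    im=arm.snapshot(n); cv2.imwrite(f"pics/{n}0.png",im[:,:,::-1]); c=arm.get_calibration(n)
    print(n,c)
print(arm.grip_depth,arm.current_tool_rot(),arm.current_t())
E
```

```text
pics
top {'intrinsics': array([[418.46530836,   0.        , 320.91494724],
       [  0.        , 418.46530836, 194.38347793],
       [  0.        ,   0.        ,   1.        ]]), 'k1': 0.0006117782591145073, 'cam_to_world': array([[-0.01523907, -0.99528654,  0.09577306,  0.54714655],
       [-0.99982548,  0.0162033 ,  0.0092982 , -0.06068083],
       [-0.01080622, -0.09561465, -0.99535977,  0.95576091],
       [ 0.        ,  0.        ,  0.        ,  1.        ]])}
scene {'intrinsics': array([[471.82048328,   0.        , 315.8485161 ],
       [  0.        , 471.82048328, 199.07424936],
       [  0.        ,   0.        ,   1.        ]]), 'k1': 0.009728785389798099, 'cam_to_world': array([[ 0.76643902,  0.45946923, -0.44884212,  1.04323488],
       [ 0.64224971, -0.53807979,  0.54588043, -0.54217872],
       [ 0.00930238, -0.70665279, -0.70749933,  0.71731234],
       [ 0.        ,  0.        ,  0.        ,  1.        ]])}
0.0188 [[ 9.16791237e-01  3.99366627e-01 -3.54394117e-04]
 [ 3.99366778e-01 -9.16790709e-01  9.85904234e-04]
 [ 6.88320145e-05 -1.04540160e-03 -9.99999451e-01]] 0.1
```

View pics/top0.png

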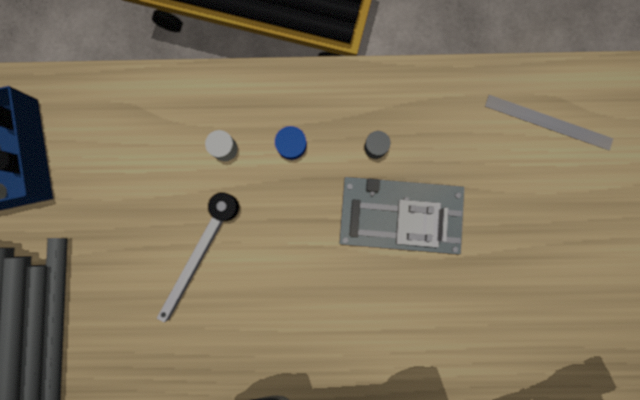

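View pics/scene0.png

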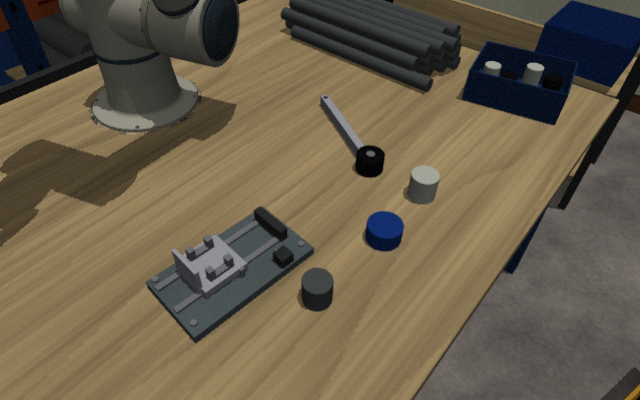

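The top view shows the fixture at px (342-464, 178-253), with its push plate on the right at about (445,225), its end stop on the left and the housing at the top. The arm's roller is at (223,207) and its bar end at (163,318). The offcuts stand at (220,145), (291,142) and (377,144). I'll enlarge both areas.

```bash
python3 - <<'E'
import cv2,numpy as np
im=cv2.imread("pics/top0.png")
a=cv2.resize(im[170:262,335:470],None,fx=5.5,fy=5.5,interpolation=cv2.INTER_CUBIC)
cv2.imwrite("pics/fix.png",a)
b=cv2.resize(im[185:330,150:250],None,fx=4,fy=4,interpolation=cv2.INTER_CUBIC)
cv2.imwrite("pics/arm.png",b)
E
cat > h.py <<'E'
import numpy as np, cv2
from rig import arm
def P(u,v,z,n="top"):
    c=arm.get_calibration(n); T=c["cam_to_world"]
    x=cv2.undistortPoints(np.array([[[u,v]]],float),c["intrinsics"],np.array([c["k1"],0,0,0,0.]))[0,0]
    d=T[:3,:3]@np.array([*x,1]); o=T[:3,3]
    return (o+d*(z-o[2])/d[2])
def R(cx):  # tool down, finger closing line (tool y) at world angle cx (deg)
    a=np.radians(cx); y=np.array([np.cos(a),np.sin(a),0]); z=np.array([0,0,-1.]); 
    return np.column_stack([np.cross(y,z),y,z])
E
```

```text
(no output)
```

View pics/fix.png

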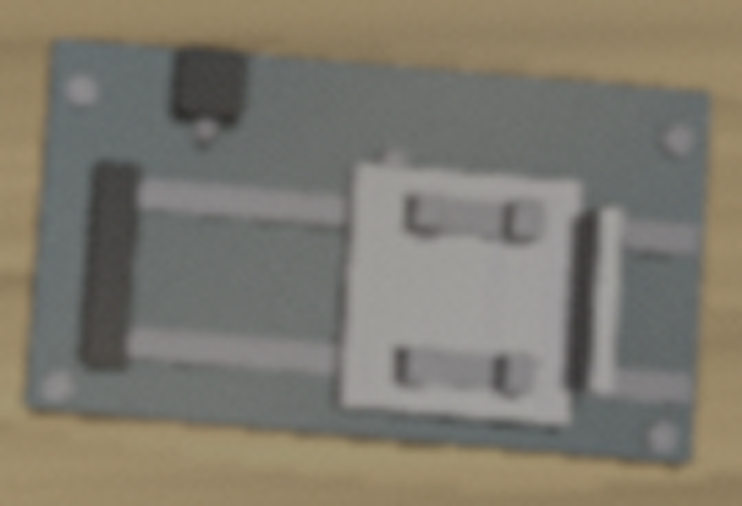

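View pics/arm.png

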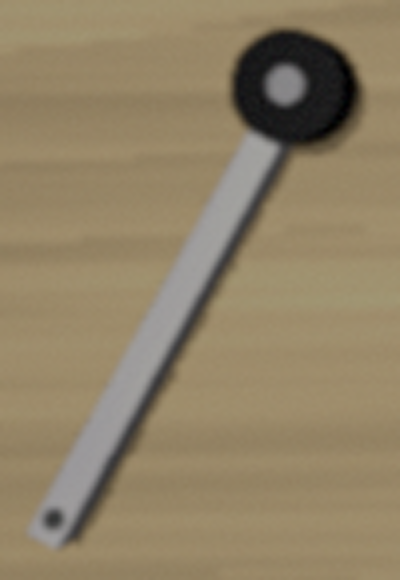

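The fixture crop shows the plate corners at (52,38), (710,92), (690,465) and (27,410), and the push plate's outer top edge from (622,208) to (610,395). In the arm crop the roller hub is at (285,85), the bar end's hole at (52,518), and the end edge's middle at about (44,541).

```bash
python3 - <<'E'
from h import *
f=lambda x,y,z:P(335+(x+.5)/5.5-.5,170+(y+.5)/5.5-.5,z)
g=lambda x,y,z:P(150+(x+.5)/4-.5,185+(y+.5)/4-.5,z)
TL,TR,BR,BL=[f(*p,.02) for p in((52,38),(710,92),(690,465),(27,410))]
print("corners",TL,TR,BR,BL, np.linalg.norm(TL-TR),np.linalg.norm(TL-BL))
e=(TL+BL-TR-BR); e/=np.linalg.norm(e); X=np.array([e[1],-e[0],0]); print("ydir",np.degrees(np.arctan2(e[1],e[0])))
c=(TL+TR+BR+BL)/4; o=c-0.016*X; o[2]=0; print("base origin",o)
a,b=f(622,208,.085),f(610,395,.085); m=(a+b)/2; print("push",a,b,m,np.linalg.norm(a-b),"in base x,y",(m-o)@X,(m-o)@e)
hub=g(285,85,.044); hole=g(52,518,.03); end=g(44,541,.03); 
d=hub-end; d[2]=0; L=np.linalg.norm(d); d/=L; print("arm",hub,hole,end,L,"dir",np.degrees(np.arctan2(d[1],d[0])),"bal",hub-.08*d, end+.2*d)
for n,z,u in(("white",.06,(219,144)),("blue",.04,(291,142)),("dark",.055,(377,143))): print(n,P(*u,z))
E
```

```text
corners [ 0.6768352  -0.10470038  0.02      ] [ 0.65013961 -0.37231656  0.02      ] [ 0.49964776 -0.35711942  0.02      ] [ 0.52555893 -0.09150679  0.02      ] 0.26894436487285067 0.15185052673619212
ydir 84.36560254037835
base origin [ 0.57212268 -0.2298399   0.        ]
push [ 0.59946325 -0.31545623  0.085     ] [ 0.52937161 -0.30787551  0.085     ] [ 0.56441743 -0.31166587  0.085     ] 0.07050039723359093 in base x,y 0.00036568177718543306 -0.08218714232770492
arm [0.61317473 0.16717361 0.044     ] [0.38063069 0.29565262 0.03      ] [0.3684927  0.29974822 0.03      ] 0.27829000548354876 dir -28.449900002885773 bal [0.54283601 0.20528482 0.044     ] [0.5443395 0.2044702 0.03     ]
white [0.74735831 0.16831174 0.06      ]
blue [0.75352982 0.01270524 0.04      ]
dark [ 0.74460512 -0.17652885  0.055     ]
```

```bash
cat >> h.py <<'E'
O=np.array([.5721,-.2298,0]); TH=84.37
e=np.array([np.cos(np.radians(TH)),np.sin(np.radians(TH)),0]); X=np.array([e[1],-e[0],0])
def W(x,y,z): return O+x*X+y*e+np.array([0,0,z])
def best(p,ang):
    q0=np.array(arm.current_joint_positions()); c=[]
    for a in(ang,ang+180):
        q=arm.solve_ik(p,R(a))
        if q is not None: c.append((np.abs(np.array(q)-q0).max(),a))
    return R(min(c)[1])
E
python3 - <<'E'
from h import *
arm.grip(0)
y0=-.0822-.035
Ro=best(W(0,y0,.2),TH-90)
arm.move_to(W(0,y0,.15),Ro); arm.move_l(W(0,y0,.05),feed=.12)
F0=np.array(arm.current_force()); print(F0,arm.current_t())
y=y0+.012; arm.move_l(W(0,y,.05),feed=.06)
step=.003; log=[]
while y<y0+.145:
    y+=step; arm.move_l(W(0,y,.05),feed=.05)
    f=-(np.array(arm.current_force())-F0)@e; log.append((round((y-y0)*1e3,1),round(f,1)))
    if (y-y0)>.07: step=.0015
    if f>18: break
print(log,arm.current_t(),arm.current_ee_pos())
im=arm.snapshot("top"); cv2.imwrite("pics/push.png",cv2.resize(im[160:280,325:485,::-1],None,fx=5,fy=5,interpolation=cv2.INTER_CUBIC))
E
```

```text
[-0.41441038 -0.38473276  0.1333798 ] 3.9
[(15.0, np.float64(-0.4)), (18.0, np.float64(-0.1)), (21.0, np.float64(-0.0)), (24.0, np.float64(-0.9)), (27.0, np.float64(0.2)), (30.0, np.float64(-0.3)), (33.0, np.float64(0.2)), (36.0, np.float64(-0.6)), (39.0, np.float64(0.2)), (42.0, np.float64(-0.2)), (45.0, np.float64(0.4)), (48.0, np.float64(0.4)), (51.0, np.float64(0.0)), (54.0, np.float64(-0.5)), (57.0, np.float64(-0.6)), (60.0, np.float64(0.1)), (63.0, np.float64(-1.4)), (66.0, np.float64(-0.7)), (69.0, np.float64(-0.3)), (72.0, np.float64(-1.6)), (73.5, np.float64(-0.3)), (75.0, np.float64(-0.5)), (76.5, np.float64(-0.7)), (78.0, np.float64(-0.8)), (79.5, np.float64(0.3)), (81.0, np.float64(-0.5)), (82.5, np.float64(-1.1)), (84.0, np.float64(-0.8)), (85.5, np.float64(1.9)), (87.0, np.float64(6.4)), (88.5, np.float64(1.3)), (90.0, np.float64(-0.3)), (91.5, np.float64(-0.7)), (93.0, np.float64(0.3)), (94.5, np.float64(-0.8)), (96.0, np.float64(-0.3)), (97.5, np.float64(-0.3)), (99.0, np.float64(-0.2)), (100.5, np.float64(3.4)), (102.0, np.float64(14.4)), (103.5, np.float64(25.9))] 14.5 [ 0.57054113 -0.24633084  0.05017375]
```

View pics/push.png

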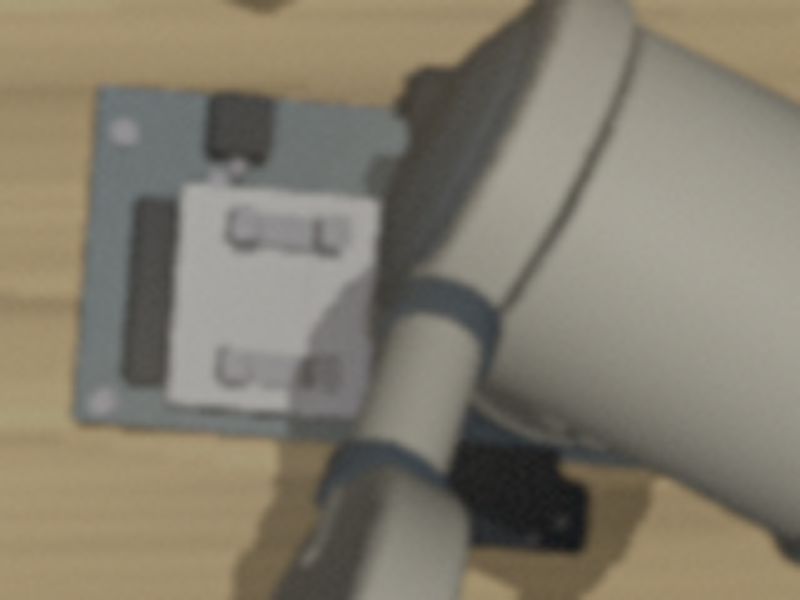

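The carriage is against the end stop and its cam is past the plunger. The force peaked at 6 N at the bump, then hit the hard stop. Next I back off, check the result, and approach the arm.

```bash
python3 - <<'E'
from h import *
B=np.array([.5436,.2048,0]); A=-28.45
p=np.array(arm.current_ee_pos()); arm.move_l(p-.012*e,feed=.05); arm.move_l(p-.012*e+[0,0,.13],feed=.15)
arm.grip(.07)
end=W(0,.05,.122)
q0=np.array(arm.current_joint_positions())
for k in(0,180):
    print(k,arm.solve_ik(B+[0,0,.15],R(A+90+k)),arm.solve_ik(end,R(TH+k)))
print(q0)
Ro=best(B+[0,0,.15],A+90)
arm.move_to(B+[0,0,.15],Ro)
im=arm.snapshot("top"); cv2.imwrite("pics/home.png",im[:,:,::-1])
s=arm.snapshot("scene"); cv2.imwrite("pics/sc.png",s[:,:,::-1])
a=cv2.resize(im[165:265,335:475,::-1],None,fx=5,fy=5,interpolation=cv2.INTER_CUBIC)
cv2.imwrite("pics/home_c.png",a); print(arm.current_t())
E
```

```text
0 [ 1.47548973e+01  2.87143355e+01  8.78478095e+01 -2.54444375e-14
  6.34378550e+01 -4.67951027e+01] [-2.29880832e+01  3.23263894e+01  8.60132750e+01 -2.54444375e-14
  6.16603356e+01 -1.07358083e+02]
180 [ 1.47548973e+01  2.87143355e+01  8.78478095e+01 -2.54444375e-14
  6.34378550e+01  1.33204897e+02] [-2.29880832e+01  3.23263894e+01  8.60132750e+01 -2.54444375e-14
  6.16603356e+01  7.26419168e+01]
[-2.98698016e+01  3.01430658e+01  7.94279380e+01 -8.99863177e-04
  7.04287760e+01 -2.42403095e+01]
18.9417
```

View pics/home_c.png

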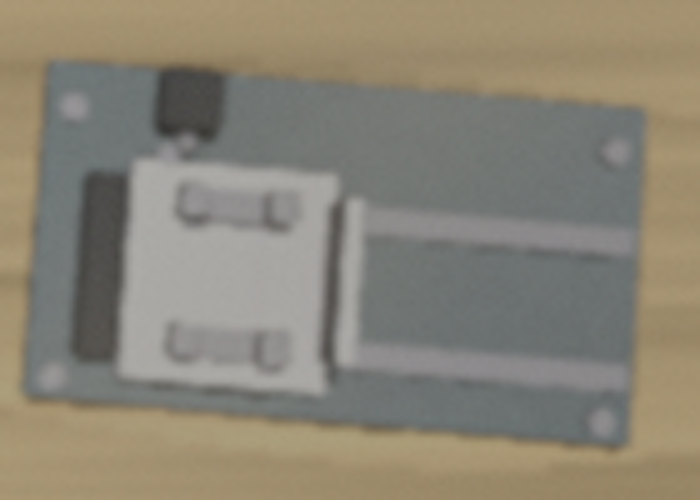

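View pics/sc.png

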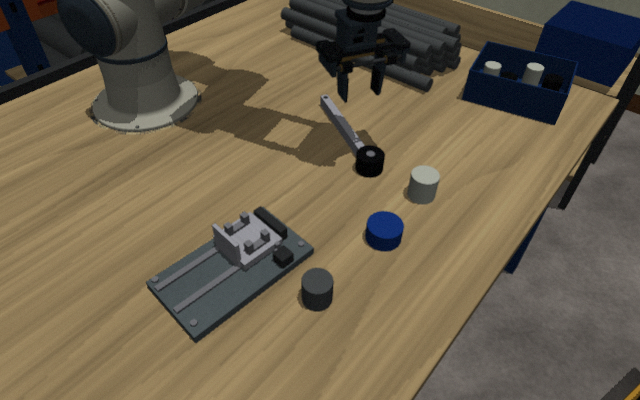

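The carriage is home against the stop; the push plate's outer edge runs from (367,200) to (355,367) in the crop. The gripper is above the bar. Now I grasp and lift.

```bash
python3 - <<'E'
from h import *
f=lambda x,y,z:P(335+(x+.5)/5-.5,165+(y+.5)/5-.5,z)
m=(f(367,200,.085)+f(355,367,.085))/2; c=m+.049*e; ch=(f(238,203,.062)+f(229,342,.062))/2
print("cradle",c,ch,(c-O)@X,(c-O)@e,(ch-O)@X,(ch-O)@e)
B=np.array([.5436,.2048,0])
arm.move_l(B+[0,0,.006],feed=.1)
F0=np.array(arm.current_force()); arm.grip(0)
print(arm.current_width(),arm.current_grasp_force(),np.array(arm.current_force())-F0)
T0=np.array(arm.current_torque())
arm.move_l(B+[0,0,.10],feed=.06); arm.sleep(.3)
print(arm.current_width(),arm.current_grasp_force(),np.array(arm.current_force())-F0,np.array(arm.current_torque())-T0,arm.current_t())
s=arm.snapshot("scene"); t=arm.snapshot("top")
cv2.imwrite("pics/lift.png",np.hstack([cv2.resize(s[60:240,260:440,::-1],(400,400)),cv2.resize(t[160:340,130:310,::-1],(400,400))]))
E
```

```text
cradle [ 0.57691993 -0.18097393  0.085     ] [ 0.57825269 -0.18016347  0.062     ] 6.644368428090846e-06 0.04906339617826243 0.0012534691931162187 0.050000692039446744
0.01980998049316843 29.992009699344635 [ 0.33994676 -0.37640423 -1.57692015]
0.019572188340880176 29.993303418159485 [ 0.04250052 -0.82920378 -7.75512233] [-0.00137485  0.06175703  0.0786009 ] 23.3667
```

View pics/lift.png

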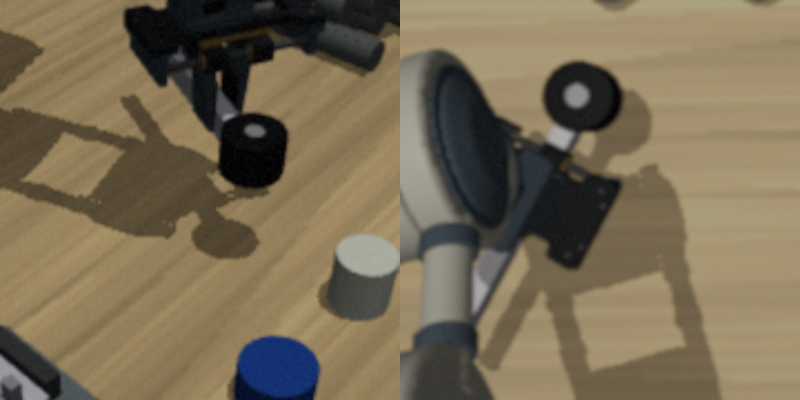

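The arm is lifted and level, with the roller hub at about (577,95) in the right half. Next I carry it to the cradle.

```bash
python3 - <<'E'
from h import *
B=np.array([.5436,.2048,0]); k=W(.0005,.0495,0)
arm.move_l(B+[0,0,.17],feed=.1)
arm.move_l(k+[0,0,.17],R(TH),feed=.09)
arm.move_l(k+[0,0,.122],feed=.06); arm.sleep(.5)
p=np.array(arm.current_ee_pos());print(p-k,arm.current_grasp_force(),arm.current_width(),arm.current_torque(),arm.current_force(),arm.current_t(),arm.current_tool_rot())
s=arm.snapshot("scene"); t=arm.snapshot("top")
cv2.imwrite("pics/fin.png",np.hstack([cv2.resize(s[110:330,140:360,::-1],(400,400)),cv2.resize(t[120:280,320:480,::-1],(400,400),interpolation=cv2.INTER_CUBIC)]))
E
```

```text
[ 3.55912655e-05 -2.59890508e-05  1.22046971e-01] 29.9933061003685 0.020016424899781952 [ 0.0867466  -0.14856174  0.00085596] [ 0.12652679  0.30186109 -5.747874  ] 30.2167 [[-9.95179730e-01  9.80678190e-02  9.28374212e-05]
 [ 9.80678129e-02  9.95179732e-01 -6.77638819e-05]
 [-9.90353760e-05 -5.83328788e-05 -9.99999993e-01]]
```

View pics/fin.png

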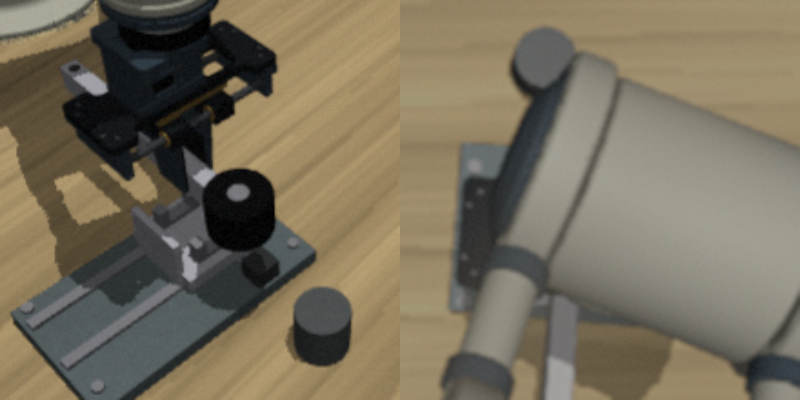

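The arm is held level over the cradle, with the roller (hub at (238,191)) above the plunger side and the bar end's hole at (75,68). I'll check the pose numerically, then hand in.

```bash
python3 - <<'E'
from h import *
k=W(.0005,.0495,0)
hub=P(140+238*.55,110+191*.55,.160,"scene")-k; hole=P(140+75*.55,110+68*.55,.146,"scene")-k
print("hub",hub@X,hub@e,"hole",hole@X,hole@e)
if abs(hub@X-.08)<.015 and abs(hub@e)<.01 and abs(hole@e)<.02: print(arm.sign_off(),arm.current_t())
E
```

```text
hub 0.08073160610674308 0.0013457857119525203 hole -0.18303027157652588 0.0011724210566430077
the job is handed in; nothing more can be done
the job is handed in; nothing more can be done
```

The job is handed in: the carriage was pushed home past the detent, and the roller arm is held level about 5 cm above the cradle, roller at the plunger side. By camera its balance point is within about 2 mm of the cradle's middle, and the offcuts were left alone (no verdict was returned).

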